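Set the cooling timer and start it

ROBOT

A 6-joint arm with a two-finger parallel gripper is mounted at the origin on the work surface; the furniture and walls round the work are solid. World frame = base frame: x ahead of the robot, y to its left, z up, the work surface at z = 0. Lengths are in m, angles in rad, forces in N, time in s.
With the tool pointing down it reaches from about 0.325 to 0.775 m from the base axis. Payload 5.5 kg.
Tool frame: the origin (TCP) lies between the finger pads; the fingertips stand bot.tip_reach ahead of it and the grasp point (between the pads) lies 5 mm behind it (bot.tip_reach is the distance from the TCP to the fingertips, in m); z points along the fingers, y is the line along which they close (so a half turn about z gives the same grasp; the last joint's range is limited). The gripper opens to 88 mm and grips with 3 to 60 N. Pads are 20 mm wide; open, the fingers measure 115 mm over their backs; the gripper's body (75 mm by 178 mm) begins 61 mm behind the grasp point.
Start: joints at [-1.237, 0.091, 1.231, -0, 1.82, -0.057], TCP at [0.229, -0.555, 0.237] pointing down, gripper open.
Joint ranges: [-2.87, 2.87], [-0.86, 2.18], [0.17, 2.46], [-1.51, 4.65], [0.06, 2.69], [-2.65, 2.65]. Speed limits (rad/s): [2.57, 2.57, 3.01, 3.14, 3.14, 3.14].

INTERFACE

Orientations are given as a rotation vector (axis times angle).
In Python, from workcell import bot, read_camera, calibration, regions_of gives the robot as it stands.
- The arm moves only by the tool apply_moves, never from a script. Its argument "plan" is a list of rows, each an object of numbers: "tx", "ty", "tz": the shift along the tool's x, y, z in m; "ax", "ay", "az": the turn, a rotation vector about the tool's x, y, z in rad; "hand": the opening, from -1 (shut) to 1 (fully open). In form: [{"tx": .., "ty": .., "tz": .., "ax": .., "ay": .., "az": .., "hand": ..}, ...]. A call has exactly 10 rows; each row is the pose to reach, as a shift and turn from the pose commanded when the call began, along the tool's axes at that moment; what a row does not reach only later rows make up. A row lasts 1/8 s, in which the tool goes at most 62.5 mm and 10.7 degrees, less where a joint would pass 70% of its speed; a pose out of reach is approached as far as the arm can. A call with a gripper value outside its range is refused whole. The fingers move at their own pace and stop on an object; "grip_force" is the grip in N (left out, the last holds). Time passes only in rows, so rows that repeat a pose let the fingers close, or fill a call up. It gives the time, the measured TCP pose, the force, the opening and the grip force at its end, in the units of the state.
- bot.sense(): the state, without advancing time (a new reading comes with each control period).
- read_camera(name): name is "side" or "top"; returns the picture (400x640x3 uint8, red, green, blue); there is no depth.
- calibration(name): a dict with "intrinsics" (3x3 intrinsics, pixels), "D" ([k1, k2, p1, p2, k3] as OpenCV has them; the pictures are not rectified), "xyz" and "attitude" of the camera in the world. Camera axes: x right, y up, looking along -z (the intrinsics and any distortion apply to the point x, -y, -z); pixel columns grow to the right and rows downward; lengths in m; the calibration is good to about 2 mm. A picture is of the moment at which its call begins. calibration takes no time and is no camera call.
- bot.finish_job(): hands the job in; it is judged then, once.
Trained networks look in the newest picture that a camera, given by its name, has taken for a name from the list of things; names that differ only in an ending like _2 or _b are one class to them, and where a whole thing is asked for, a point or a joint stands for the part that bears it (a point fixed in the world has none). Each returns a list of dicts, best first, with "score" (0 to 1); they miss things now and then, are a little off and sometimes report something else, mostly with a low value. They report only what shows in the picture. A call takes as long as a camera call.
- regions_of(camera, label): "region" (400x640 bool, what is visible of it) and "extent" ([centre column, centre row, width, height] in pixels, round what is visible of it).
The state is a dict: "time_s": time; "q": joint angles; "dq": joint speeds; "effort": joint torques, N m; "tool_pos": TCP position; "orientation": TCP orientation; "ft_force": force on the tool from outside, world axes, zero at the start; "torque": the same for the moment, N m; "width": opening from 0.0 (shut) to 1.0 (fully open); "grip_force": force on a finger pad.
Only numpy, scipy, OpenCV 4.12 (cv2) and the standard library are available. Lean on these libraries where they do the work, as an engineer would, in place of code of your own. Each camera call takes 0.05 s, during which the arm holds its last target. There are 200 camera calls.

TASK

Set the bench timer for the candles: with a fingertip, push the stud on its black dial round until the dial's index line lines up with the one long line on the scale ring, and leave it there; then press the round start button right down and let it come up again. Do not press the button before the dial is set, do not pinch the stud, and leave the loose things around the timer where they are.

Things in the scene. Friction and masses are not known exactly. Their poses are not given: they have to be found in the camera images.
- dial_axis (a point): Centre of the dial's top face, on the dial's vertical turning axis. The timer is a grey box 200 x 270 mm, fixed to the bench, its panel 50 mm above the bench; it may stand at a slight angle. Its z axis points up, its x axis points to the side away from the robot. The black dial is a flat disc 120 mm across, its top face 68 mm above the bench (18 mm above the panel); it turns stiffly (about 0.07 N m of friction) and stays where it is left.
- stud (a point): Middle (half-way up) of the round metal finger stud that stands on the dial: 24 mm diameter, 28 mm tall, 44 mm from the dial axis, exactly opposite the index line. A fingertip pushing its side turns the dial (about 2 N).
- index_tip (a point): Outer end of the dial's index line, a light straight line 4 mm wide on the black dial; this point is on the dial's top face, 59 mm from the dial axis.
- target_point (a point): Point at 59 mm from the dial axis, level with the dial's top face, exactly in line with the one long scale line. The scale ring is the flat metal disc (172 mm diameter, top 56 mm above the bench, fixed) under the dial; round the dial it shows 18 dark lines 20 degrees apart: 17 short (8 mm long, 2 mm wide) and one long (21 mm long, 4 mm wide). The index line lines up when index_tip is at this point.
- dial (a joint): Dial angle in rad, growing anticlockwise seen from above; end stops at -1.5 and 2.1. The dial starts 0.9 to 2.8 rad clockwise of the long line, so turning it anticlockwise gets there without meeting a stop.
- start_button (a joint): Travel of the start button in m: 0 up, 0.006 fully down; it springs back and needs 5 N to be fully down.
- start_button_top (a point): Centre of the top face of the round grey start button (32 mm diameter, in a black housing) on the timer's panel, beside the scale ring at the corner nearest the robot on its right; it is pressed straight down.
- wick_spool: Wooden spool of white wick cord, 54 mm diameter, 62 mm tall, standing loose on the bench beside the timer on the button's side; origin at the centre of its underside.
- cork_ring: Cork ring, 100 mm diameter, 30 mm tall, loose on the bench on the other side of the timer; origin at the centre of its underside.
- pencil: Green pencil, 123 mm long, 7 mm thick, loose on the near part of the bench to the right of the timer; origin at the middle of its underside.
- screwdriver: Red screwdriver, 210 mm long, 25 mm thick, loose on the near part of the bench to the right of the timer; origin at the middle of its underside.
- masking_tape: Roll of masking tape lying flat, 98 mm diameter, 25 mm tall, loose on the near part of the bench to the right of the timer; origin at the centre of its underside.

How it is judged:
On the way, in this order (a step that is already met when the one before it is completed fails the run):
1. the dial is set: index line on the long line, dial still (horizontal distance between index_tip and target_point below 0.004 m and velocity of joint dial between -0.05 and 0.05 rad/s), for 0.3 s.
2. the start button is pressed down with the dial still set (value of joint start_button above 0.0045 m and horizontal distance between index_tip and target_point below 0.004 m), for 0.1 s.
At the end, for the whole second after the job is handed in: the end of the index line is within 4 mm (about 4 degrees) of the long scale line, the dial is still, the start button is up again, and every loose thing is within 20 mm of where it was (all of step 1 and value of joint start_button below 0.0015 m and distance of each of wick_spool, cork_ring, pencil, screwdriver, masking_tape from where it was at the start of the episode below 0.02 m); the robot touches nothing.
It fails at once if the start button is pressed while the dial is not set (value of joint start_button above 0.003 m and horizontal distance between index_tip and target_point above 0.005 m).
It fails at once if the stud is pinched between the fingers (grasp point on the stud, fingers touching the dial) (horizontal distance between the grasp point and stud below 0.015 m and distance between the grasp point and stud below 0.03 m and contact force between the fingers and dial above 0.5 N).
It fails at once if a loose thing (spool, cork ring, pencil, screwdriver, tape) is moved or lifted by more than 20 mm (distance of any of wick_spool, cork_ring, pencil, screwdriver, masking_tape from where it was at the start of the episode above 0.02 m).
It also fails if it takes over 48 s, if anything falls off the work surface, if the arm or the gripper's body presses on something with over 40 N, if the wrist force passes 120 N, or if a joint passes its speed limit or range.

## Working session

There is one attempt and no reset: what is moved stays moved. The work goes in short steps, Python scripts to look and compute and a tool call to move; the robot and the scene stay as the last step left them, time stands still between calls to the robot, and variables do not carry over. Pictures are saved under pics/ and viewed, at most 10 in all, crops included, and the job is handed in when it is done.

Besides the shell and the picture viewer there is one more tool, called as name([rows], argument=value, ...), one row to a line, values as JSON. apply_moves: Moves the arm, as the interface text tells. Its arguments: {"type":"object","properties":{"plan":{"type":"array"},"grip_force":{"type":"number"}},"required":["plan"]}

```bash
mkdir -p pics; cat > h.py <<'E'
import numpy as np, cv2
from scipy.spatial.transform import Rotation as R
from workcell import bot, read_camera, calibration, regions_of
def cam(n):
    c=calibration(n); K=np.array(c["intrinsics"],float); D=np.array(c["D"],float)
    a=np.array(c["attitude"],float); Rm=a if a.shape==(3,3) else (R.from_rotvec(a).as_matrix() if a.size==3 else R.from_quat(a).as_matrix())
    return K,D,np.array(c["xyz"],float),Rm@np.diag([1,-1,-1])
def at_z(n,uv,z):
    K,D,p,M=cam(n)
    u=cv2.undistortPoints(np.array(uv,float).reshape(-1,1,2),K,D).reshape(-1,2)
    d=np.c_[u,np.ones(len(u))]@M.T
    return p+d*((z-p[2])/d[:,2])[:,None]
def proj(n,P):
    K,D,p,M=cam(n); Rw=M.T
    return cv2.projectPoints(np.array(P,float).reshape(-1,1,3),cv2.Rodrigues(Rw)[0],-Rw@p,K,D)[0].reshape(-1,2)
def rectify(n,c,z,half,px):
    # top-down image at height z; columns = +x? : row up = +x, col left = +y ; px per m
    N=int(2*half*px); i,j=np.mgrid[0:N,0:N]
    X=c[0]+half-(i+.5)/px; Y=c[1]+half-(j+.5)/px
    uv=proj(n,np.c_[X.ravel(),Y.ravel(),np.full(N*N,z)]).astype(np.float32)
    return uv.reshape(N,N,2)
E
python3 - <<'E'
from h import *
print(calibration("top"),calibration("side"),bot.tip_reach,bot.sense())
for n in("top","side"):
    im=read_camera(n); cv2.imwrite(f"pics/{n}0.png",im[...,::-1])
    for l in("stud","start_button_top","wick_spool","dial_axis"):
        print(n,l,[(round(r["score"],2),np.round(r["extent"],1)) for r in regions_of(n,l)[:2]])
E
```

```text
{'intrinsics': array([[373.63594615,   0.        , 326.50074183],
       [  0.        , 373.63594615, 198.94581358],
       [  0.        ,   0.        ,   1.        ]]), 'D': array([-0.02923111,  0.        ,  0.        ,  0.        ,  0.        ]), 'xyz': array([ 0.40130264, -0.06269054,  0.99705539]), 'attitude': array([ 0.05746354, -0.09362297, -1.54575217])} {'intrinsics': array([[452.350935  ,   0.        , 318.62200958],
       [  0.        , 452.350935  , 204.03512983],
       [  0.        ,   0.        ,   1.        ]]), 'D': array([0.03154816, 0.        , 0.        , 0.        , 0.        ]), 'xyz': array([0.31586183, 0.93814353, 0.96930307]), 'attitude': array([ 0.09476005, -1.25349615, -2.70879311])} 0.014 {'time_s': 0.0, 'q': array([-1.23671462e+00,  9.18563518e-02,  1.23187929e+00, -1.20679361e-05,
        1.81980531e+00, -5.66690730e-02]), 'dq': array([-0.00103663,  0.00036287,  0.00096406,  0.00195876, -0.00011926,
       -0.00075085]), 'effort': array([ 1.59996152e-04, -4.46450901e+01, -4.06445146e+01,  7.00468663e-02,
        2.94567214e-02, -1.39452782e-04]), 'tool_p
[... 217 characters left out ...]
  0.02899182, -0.01477334]), 'grip_force': 0.0, 'width': 0.9967686636453235}
top stud [(0.68, array([324.9, 206.7,  12.5,  11. ])), (0.56, array([274.2, 186.7,  49.8,  48.8]))]
top start_button_top [(0.69, array([466.9, 231.8,  36.2,  36.7])), (0.57, array([325.2, 205.8,  12.7,  15.3]))]
top wick_spool [(0.88, array([362.6, 187.6,  22.1,  23.2])), (0.24, array([325.1, 206.3,  11.1,  12.2]))]
top dial_axis [(0.88, array([290.2, 190.6, 104.1,  80.3]))]
side stud [(0.87, array([298.4, 240.3,  47.9,  40.1]))]
side start_button_top [(0.46, array([320.6, 214.1,  10.6,   6. ]))]
side wick_spool [(0.5, array([310.2, 194.9,  17.6,  23.7]))]
side dial_axis [(0.78, array([297.4, 243.5,  84.6,  79.8]))]
```

View pics/top0.png

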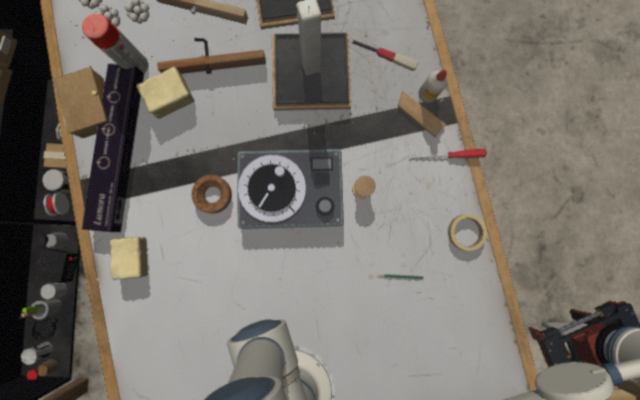

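View pics/side0.png

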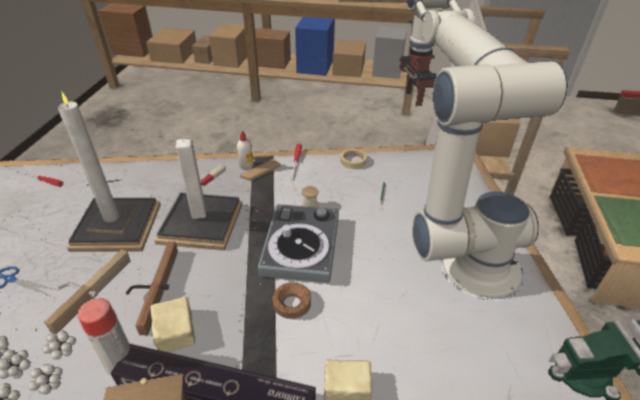

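The top picture shows the timer dial near (272,188), stud near (280,171), index end near (262,205) and button at (325,206). The side picture shows the dial at (298,244). The long line needs magnifying.

```bash
python3 - <<'E'
from h import *
out=[]
regs=regions_of
c0=at_z("top",[(272,188)],.068)[0]; print("c0",c0)
for n in("top","side"):
    im=read_camera(n)
    # white ring outer ellipse at z=.056 : rectify and find bright disc
    m=rectify(n,c0,.056,.15,2000)
    r=cv2.remap(im,m[...,0],m[...,1],cv2.INTER_CUBIC)
    g=cv2.cvtColor(r,cv2.COLOR_RGB2GRAY)
    th,b=cv2.threshold(cv2.GaussianBlur(g,(0,0),4),0,255,cv2.THRESH_OTSU)
    k=[c for c in cv2.findContours(b,cv2.RETR_EXTERNAL,cv2.CHAIN_APPROX_NONE)[0] if 3e4<cv2.contourArea(c)<9e4]
    for c in k:
        e=cv2.fitEllipse(cv2.convexHull(c)); print(n,"ring centre",c0[0]+.15-e[0][1]/2000,c0[1]+.15-e[0][0]/2000,"axes",np.array(e[1])/2000)
    print(n,"button",at_z(n,[{"top":(325,205.8),"side":(320.6,214.1)}[n]],.06))
    out.append(r)
o=cv2.resize(np.hstack(out),(800,400),interpolation=cv2.INTER_AREA)
cv2.imwrite("pics/rect0.png",o[...,::-1])
E
```

```text
c0 [0.51558804 0.05364175 0.068     ]
top button [[ 0.47486508 -0.07994297  0.06      ]]
side ring centre 0.4400801689647461 0.11850489858778016 axes [0.19326233 0.46052631]
side button [[ 0.47362031 -0.07226243  0.06      ]]
```

View pics/rect0.png

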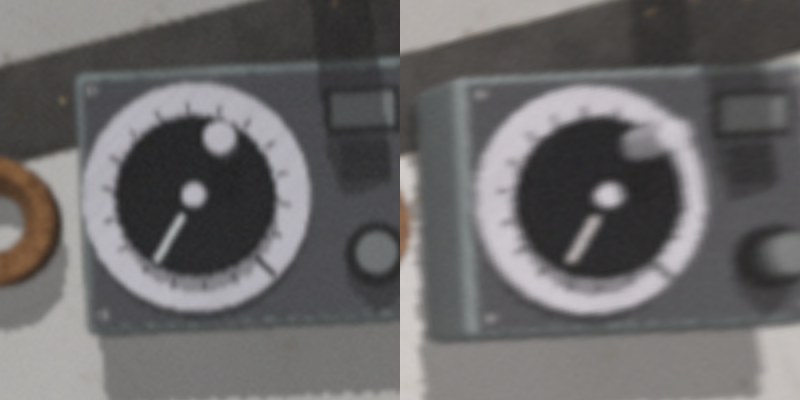

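The rectified view (0.75 mm/px, up = +x) shows the long line at lower right (264,268), the index tip at (156,262) and the stud at (219,138). That means about 76° anticlockwise. I'll refine these numbers now.

```bash
cat > dial.py <<'E'
from h import *
def disc(im,n,c,z,r,hint=.012):
    # radial strongest edge along rays -> robust circle centre (known radius r)
    S=2000; half=.11; m=rectify(n,c,z,half,S)
    g=cv2.GaussianBlur(cv2.cvtColor(cv2.remap(im,m[...,0],m[...,1],cv2.INTER_CUBIC),cv2.COLOR_RGB2GRAY).astype(np.float32),(0,0),3)
    cx=cy=half*S-.5; pts=[]
    for t in np.linspace(0,2*np.pi,180,endpoint=False):
        rr=np.arange((r-hint)*S,(r+hint)*S,.5)
        v=cv2.remap(g,(cx+rr*np.cos(t)).astype(np.float32)[None],(cy-rr*np.sin(t)).astype(np.float32)[None],1)[0]
        k=np.argmax(np.abs(np.diff(v))); pts.append((rr[k]*np.cos(t)/S,rr[k]*np.sin(t)/S))
    p=np.array(pts); 
    from scipy.optimize import least_squares
    s=least_squares(lambda q:np.hypot(p[:,0]-q[0],p[:,1]-q[1])-q[2],[0,0,r],loss="soft_l1",f_scale=.001).x
    return np.array([c[0]+s[1],c[1]-s[0]]),s[2]
def prof(im,n,c,z,r0,r1):
    # mean gray along radius for each image angle (0=-y, 90=+x), degrees
    t=np.radians(np.arange(0,360,.5)); rr=np.arange(r0,r1,.001)
    P=np.stack([c[0]+np.outer(np.sin(t),rr),c[1]-np.outer(np.cos(t),rr),np.full((len(t),len(rr)),z)],-1)
    uv=proj(n,P.reshape(-1,3)).astype(np.float32).reshape(len(t),len(rr),2)
    return cv2.remap(cv2.cvtColor(im,cv2.COLOR_RGB2GRAY).astype(np.float32),uv[...,0],uv[...,1],cv2.INTER_CUBIC).mean(1)
def peak(v,sgn):
    v=sgn*cv2.GaussianBlur(np.r_[v,v,v][None].astype(np.float32),(0,0),3)[0][720:1440]
    k=np.argmax(v); i=np.arange(k-10,k+11); w=v[i%720]-v[i%720].min(); return (i*w).sum()/w.sum()/2%360
def measure(n,verbose=True):
    im=read_camera(n); c=np.array([.515,.054])
    for _ in range(3): cd,rd=disc(im,n,c,.068,.060,.008); c=cd
    cr=c
    for _ in range(3): cr,rr=disc(im,n,cr,.056,.086,.008)
    li=peak(prof(im,n,c,.068,.030,.056),1)
    if n=="top": l2=peak(prof(im,n,cr,.056,.073,.083),-1)
    else: l2=peak(prof(im,n,cr,.056,.073,.083),-1)
    if verbose: print(n,"dial",cd.round(4),rd.round(4),"ring",cr.round(4),rr.round(4),"index",li,"long",l2,"left",((l2-li+180)%360-180))
    return cd,cr,li,l2
E
python3 - <<'E'
from dial import *
for n in("top","side"): measure(n)
from scipy.optimize import least_squares
uv=np.r_[325,206.],np.r_[320.6,214.1]
s=least_squares(lambda p:np.r_[proj("top",p)[0]-uv[0],proj("side",p)[0]-uv[1]],[.475,-.08,.06]); print("button",s.x,s.fun)
E
```

```text
top dial [0.517  0.0557] 0.0594 ring [0.5178 0.0564] 0.0855 index 238.58227088987405 long 314.8413793945897 left 76.25910850471564
side dial [0.5144 0.0659] 0.061 ring [0.516  0.0602] 0.086 index 247.025823489745 long 315.1405279276553 left 68.11470443791029
button [ 0.47488208 -0.0800866   0.05295862] [ 0.00068206  0.01085921 -0.01299872 -0.00151045]
```

apply_moves([
  {"tx":0.05,"ty":-0.037,"tz":0,"ax":0,"ay":0,"az":0.04,"hand":-1},
  {"tx":0.1,"ty":-0.075,"tz":0,"ax":0,"ay":0,"az":0.08,"hand":-1},
  {"tx":0.15,"ty":-0.112,"tz":0,"ax":0,"ay":0,"az":0.12,"hand":-1},
  {"tx":0.2,"ty":-0.149,"tz":0,"ax":0,"ay":0,"az":0.16,"hand":-1},
  {"tx":0.25,"ty":-0.187,"tz":0,"ax":0,"ay":0,"az":0.2,"hand":-1},
  {"tx":0.3,"ty":-0.224,"tz":0,"ax":0,"ay":0,"az":0.24,"hand":-1},
  {"tx":0.35,"ty":-0.261,"tz":0,"ax":0,"ay":0,"az":0.28,"hand":-1},
  {"tx":0.4,"ty":-0.299,"tz":0,"ax":0,"ay":0,"az":0.32,"hand":-1},
  {"tx":0.45,"ty":-0.336,"tz":0,"ax":0,"ay":0,"az":0.36,"hand":-1},
  {"tx":0.509,"ty":-0.38,"tz":0.05,"ax":0,"ay":0,"az":0.391,"hand":-1},
], grip_force=30)

```text
time_s: 1.95
tool_pos: [0.5455, -0.0262, 0.2046]
orientation: [3.141, -0.0, 0.011]
ft_force: [0.3, -0.7, -1.1]
width: 0.004
grip_force: 0.0
```

apply_moves([
  {"tx":0,"ty":0,"tz":0.01,"ax":0,"ay":0,"az":0,"hand":-1},
  {"tx":0,"ty":0,"tz":0.02,"ax":0,"ay":0,"az":0,"hand":-1},
  {"tx":0,"ty":0,"tz":0.03,"ax":0,"ay":0,"az":0,"hand":-1},
  {"tx":0,"ty":0,"tz":0.04,"ax":0,"ay":0,"az":0,"hand":-1},
  {"tx":0,"ty":0,"tz":0.05,"ax":0,"ay":0,"az":0,"hand":-1},
  {"tx":0,"ty":0,"tz":0.05,"ax":0,"ay":0,"az":0,"hand":-1},
  {"tx":0,"ty":0,"tz":0.05,"ax":0,"ay":0,"az":0,"hand":-1},
  {"tx":0,"ty":0,"tz":0.05,"ax":0,"ay":0,"az":0,"hand":-1},
  {"tx":0,"ty":0,"tz":0.05,"ax":0,"ay":0,"az":0,"hand":-1},
  {"tx":0,"ty":0,"tz":0.05,"ax":0,"ay":0,"az":0,"hand":-1},
])

```text
time_s: 3.2
tool_pos: [0.5433, -0.0283, 0.1517]
orientation: [3.142, -0.0, 0.0]
ft_force: [-0.7, 0.2, 0.2]
width: 0.005
grip_force: 0.0
```

apply_moves([
  {"tx":0.006,"ty":-0.01,"tz":0.01,"ax":0,"ay":0,"az":0,"hand":-1},
  {"tx":0.012,"ty":-0.02,"tz":0.02,"ax":0,"ay":0,"az":0,"hand":-1},
  {"tx":0.012,"ty":-0.02,"tz":0.03,"ax":0,"ay":0,"az":0,"hand":-1},
  {"tx":0.012,"ty":-0.02,"tz":0.04,"ax":0,"ay":0,"az":0,"hand":-1},
  {"tx":0.012,"ty":-0.02,"tz":0.05,"ax":0,"ay":0,"az":0,"hand":-1},
  {"tx":0.012,"ty":-0.02,"tz":0.06,"ax":0,"ay":0,"az":0,"hand":-1},
  {"tx":0.012,"ty":-0.02,"tz":0.06,"ax":0,"ay":0,"az":0,"hand":-1},
  {"tx":0.012,"ty":-0.02,"tz":0.06,"ax":0,"ay":0,"az":0,"hand":-1},
  {"tx":0.012,"ty":-0.02,"tz":0.06,"ax":0,"ay":0,"az":0,"hand":-1},
  {"tx":0.012,"ty":-0.02,"tz":0.06,"ax":0,"ay":0,"az":0,"hand":-1},
])

```text
time_s: 4.45
tool_pos: [0.5554, -0.0084, 0.092]
orientation: [3.142, -0.0, 0.001]
ft_force: [-0.6, -0.6, 0.4]
width: 0.007
grip_force: 0.0
```

```bash
python3 - <<'E'
from dial import *
print(bot.sense()["tool_pos"],bot.sense()["ft_force"])
measure("top");measure("side")
out=[]
for n in("top","side"):
    m=rectify(n,[.517,.03],.068,.12,1600); out.append(cv2.remap(read_camera(n),m[...,0],m[...,1],1))
cv2.imwrite("pics/r1.png",np.hstack(out)[...,::-1])
E
```

```text
[ 0.5554124  -0.00836302  0.09197692] [-0.61254701 -0.58944535  0.41458755]
top dial [0.5163 0.0546] 0.0583 ring [0.5151 0.0589] 0.084 index 236.93037183270587 long 26.148176443305708 left 149.21780461059984
side dial [0.5144 0.0657] 0.0611 ring [0.5162 0.0602] 0.0861 index 246.7654624555005 long 337.47723333808597 left 90.71177088258548
```

View pics/r1.png

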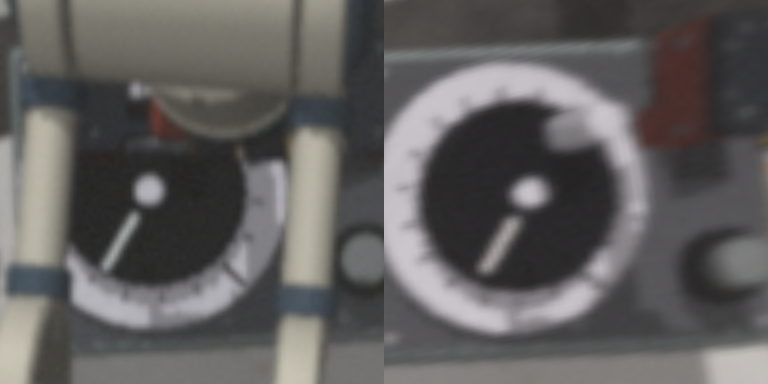

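The side view shows the finger (red) just to the right of the stud, touching nothing. In the top view, index (108,265) and long line (235,272) are still visible. Next is the push along the arc, stopping short.

apply_moves([
  {"tx":0,"ty":-0.008,"tz":0,"ax":0,"ay":0,"az":0,"hand":-1},
  {"tx":0,"ty":-0.014,"tz":0,"ax":0,"ay":0,"az":0,"hand":-1},
  {"tx":0.002,"ty":-0.02,"tz":0,"ax":0,"ay":0,"az":0,"hand":-1},
  {"tx":0.004,"ty":-0.026,"tz":0,"ax":0,"ay":0,"az":0,"hand":-1},
  {"tx":0.006,"ty":-0.033,"tz":0,"ax":0,"ay":0,"az":0,"hand":-1},
  {"tx":0.006,"ty":-0.04,"tz":0,"ax":0,"ay":0,"az":0,"hand":-1},
  {"tx":0.006,"ty":-0.046,"tz":0,"ax":0,"ay":0,"az":0,"hand":-1},
  {"tx":0.005,"ty":-0.051,"tz":0,"ax":0,"ay":0,"az":0,"hand":-1},
  {"tx":0.004,"ty":-0.055,"tz":0,"ax":0,"ay":0,"az":0,"hand":-1},
  {"tx":0.004,"ty":-0.055,"tz":0,"ax":0,"ay":0,"az":0,"hand":-1},
])

```text
time_s: 5.9
tool_pos: [0.5587, 0.0474, 0.0914]
orientation: [-3.141, -0.001, 0.002]
ft_force: [-1.7, 0.0, 0.4]
width: 0.003
grip_force: 0.0
```

```bash
cat > idx.py <<'E'
from dial import *
s=bot.sense(); print(s["tool_pos"].round(4),s["ft_force"].round(1))
c=[.517,.0563]; out=[]
for n in("top","side"):
    im=read_camera(n); cc=c if n=="top" else [.516,.0602]
    for r0,r1 in((.03,.056),(.04,.056)):
        v=prof(im,n,cc,.068,r0,r1); v[:int(2*200)]=0   # stud side masked
        print(n,"index",round(peak(v,1),1),v.max().round())
    v=prof(im,n,cc,.056,.074,.083); v[:600]=255;v[660:]=255; print(n,"long",round(peak(v,-1),1))
    m=rectify(n,[.517,.03],.068,.12,1600); out.append(cv2.remap(im,m[...,0],m[...,1],1))
import sys
if len(sys.argv)>1: cv2.imwrite(sys.argv[1],np.hstack(out)[...,::-1])
E
python3 idx.py pics/r2.png
```

```text
[0.5587 0.0474 0.0914] [-1.7  0.   0.4]
top index 307.3 171.0
top index 306.7 164.0
top long 303.8
side index 288.8 103.0
side index 288.5 102.0
side long 303.8
```

View pics/r2.png

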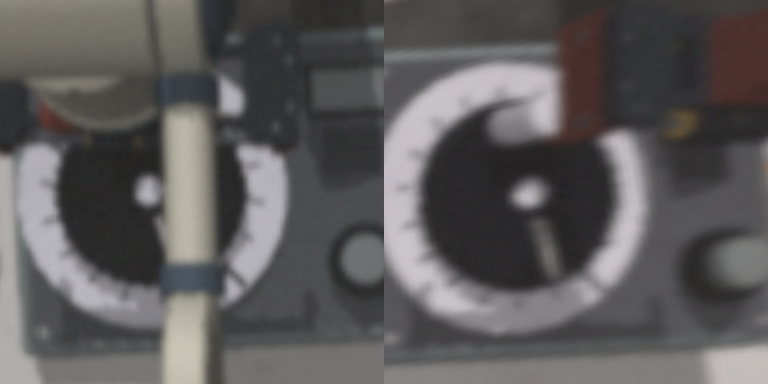

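The side view shows the index from (540,222) to (553,274), about 285°. In the top view the arm hides it. I'll calibrate the side angle on the first picture.

```bash
python3 - <<'E'
from dial import *
for n in("top","side"):
  im=cv2.imread(f"pics/{n}0.png")[...,::-1].copy()
  for cc in([.517,.0563],[.516,.0602]):
    print(n,cc,[round(peak(np.where(np.arange(720)<400,0,prof(im,n,cc,.068,a,b)),1),1) for a,b in((.03,.045),(.045,.056))],
     "long",[round(peak(np.where(abs(np.arange(720)-630)>24,255,prof(im,n,cc,.056,a,b)),-1),1) for a,b in((.066,.074),(.074,.084))])
E
python3 - <<'E'
import sys; sys.path.insert(0,'.')
from dial import *
im=read_camera("side")
for cc in([.517,.0563],[.516,.0602],[.5165,.058]):
    print("now",cc,[round(peak(np.where(np.arange(720)<400,0,prof(im,"side",cc,.068,a,b)),1),1) for a,b in((.03,.045),(.045,.056))])
E
```

```text
top [0.517, 0.0563] [np.float64(239.2), np.float64(239.6)] long [np.float64(315.0), np.float64(315.3)]
top [0.516, 0.0602] [np.float64(243.7), np.float64(242.9)] long [np.float64(318.0), np.float64(317.8)]
side [0.517, 0.0563] [np.float64(237.1), np.float64(237.9)] long [np.float64(311.3), np.float64(313.0)]
side [0.516, 0.0602] [np.float64(241.6), np.float64(241.0)] long [np.float64(313.9), np.float64(315.3)]
now [0.517, 0.0563] [np.float64(283.1), np.float64(283.7)]
now [0.516, 0.0602] [np.float64(289.1), np.float64(288.5)]
now [0.5165, 0.058] [np.float64(285.7), np.float64(285.8)]
```

apply_moves([
  {"tx":-0.001,"ty":-0.003,"tz":0,"ax":0,"ay":0,"az":0,"hand":-1},
  {"tx":-0.002,"ty":-0.006,"tz":0,"ax":0,"ay":0,"az":0,"hand":-1},
  {"tx":-0.004,"ty":-0.009,"tz":0,"ax":0,"ay":0,"az":0,"hand":-1},
  {"tx":-0.006,"ty":-0.012,"tz":0,"ax":0,"ay":0,"az":0,"hand":-1},
  {"tx":-0.007,"ty":-0.014,"tz":0,"ax":0,"ay":0,"az":0,"hand":-1},
  {"tx":-0.008,"ty":-0.015,"tz":0,"ax":0,"ay":0,"az":0,"hand":-1},
  {"tx":-0.008,"ty":-0.015,"tz":0,"ax":0,"ay":0,"az":0,"hand":-1},
  {"tx":-0.008,"ty":-0.015,"tz":0,"ax":0,"ay":0,"az":0,"hand":-1},
  {"tx":-0.008,"ty":-0.015,"tz":0,"ax":0,"ay":0,"az":0,"hand":-1},
  {"tx":-0.008,"ty":-0.015,"tz":0,"ax":0,"ay":0,"az":0,"hand":-1},
])

```text
time_s: 7.3
tool_pos: [0.551, 0.0618, 0.0913]
orientation: [-3.141, 0.0, 0.001]
ft_force: [0.2, -0.4, -0.2]
width: 0.008
grip_force: 0.0
```

```bash
sed -i 's/\[.516,.0602\]/[.5165,.058]/; s/v\[:600\]/v[:606]/;s/v\[660:\]/v[654:]/' idx.py; python3 idx.py pics/r3.png
```

```text
[0.551  0.0618 0.0913] [ 0.2 -0.4 -0.2]
top index 275.2 178.0
top index 275.2 176.0
top long 315.3
side index 307.4 148.0
side index 307.5 149.0
side long 313.9
```

View pics/r3.png

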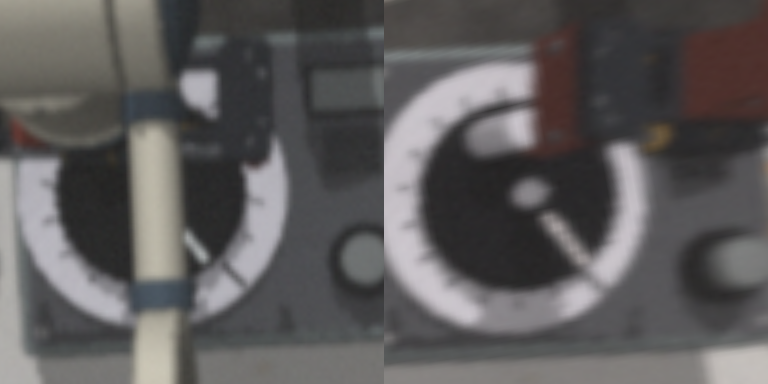

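Top view now shows the index (186,232)–(207,263) and long line (235,272); the index is a few degrees short. Restrict the search to that sector.

```bash
cat > idx2.py <<'E'
from dial import *
s=bot.sense(); print(s["tool_pos"].round(4),s["ft_force"].round(1))
for n,cc in(("top",[.517,.0563]),("side",[.5165,.058])):
    im=read_camera(n); k=np.arange(720)
    f=lambda a,b:round(peak(np.where((k<584)|(k>680),0,prof(im,n,cc,.068,a,b)),1),1)
    g=lambda a,b:round(peak(np.where(abs(k-630)>20,255,prof(im,n,cc,.056,a,b)),-1),1)
    print(n,"index",f(.03,.043),f(.043,.056),f(.03,.056),"long",g(.066,.074),g(.074,.084),g(.066,.084))
E
python3 idx2.py
```

```text
[0.5511 0.0617 0.0914] [ 0.8 -0.3  0.6]
top index 295.9 309.5 309.3 long 315.0 315.2 315.1
side index 307.0 307.8 307.4 long 312.4 314.0 313.3
```

apply_moves([
  {"tx":-0.001,"ty":-0.001,"tz":0,"ax":0,"ay":0,"az":0,"hand":-1},
  {"tx":-0.002,"ty":-0.002,"tz":0,"ax":0,"ay":0,"az":0,"hand":-1},
  {"tx":-0.003,"ty":-0.003,"tz":0,"ax":0,"ay":0,"az":0,"hand":-1},
  {"tx":-0.003,"ty":-0.0034,"tz":0,"ax":0,"ay":0,"az":0,"hand":-1},
  {"tx":-0.003,"ty":-0.0034,"tz":0,"ax":0,"ay":0,"az":0,"hand":-1},
  {"tx":-0.003,"ty":-0.0034,"tz":0,"ax":0,"ay":0,"az":0,"hand":-1},
  {"tx":-0.003,"ty":-0.0034,"tz":0,"ax":0,"ay":0,"az":0,"hand":-1},
  {"tx":-0.003,"ty":-0.0034,"tz":0,"ax":0,"ay":0,"az":0,"hand":-1},
  {"tx":-0.003,"ty":-0.0034,"tz":0,"ax":0,"ay":0,"az":0,"hand":-1},
  {"tx":-0.003,"ty":-0.0034,"tz":0,"ax":0,"ay":0,"az":0,"hand":-1},
])

```text
time_s: 8.75
tool_pos: [0.5481, 0.065, 0.0915]
orientation: [3.142, -0.0, -0.0]
ft_force: [-1.9, -3.2, 1.5]
width: 0.007
grip_force: 1.3
```

```bash
python3 idx2.py
```

```text
[0.5481 0.065  0.0915] [-1.9 -3.2  1.5]
top index 315.0 314.6 314.8 long 315.1 315.3 315.2
side index 312.2 313.2 312.7 long 312.5 314.0 313.3
```

apply_moves([
  {"tx":0,"ty":0.005,"tz":0,"ax":0,"ay":0,"az":0,"hand":-1},
  {"tx":0,"ty":0.012,"tz":0,"ax":0,"ay":0,"az":0,"hand":-1},
  {"tx":0,"ty":0.02,"tz":0,"ax":0,"ay":0,"az":0,"hand":-1},
  {"tx":0,"ty":0.025,"tz":-0.005,"ax":0,"ay":0,"az":0,"hand":-1},
  {"tx":0,"ty":0.025,"tz":-0.02,"ax":0,"ay":0,"az":0,"hand":-1},
  {"tx":0,"ty":0.03,"tz":-0.04,"ax":0,"ay":0,"az":0,"hand":-1},
  {"tx":-0.02,"ty":0.06,"tz":-0.05,"ax":0,"ay":0,"az":0,"hand":-1},
  {"tx":-0.04,"ty":0.1,"tz":-0.05,"ax":0,"ay":0,"az":0,"hand":-1},
  {"tx":-0.06,"ty":0.13,"tz":-0.05,"ax":0,"ay":0,"az":0,"hand":-1},
  {"tx":-0.072,"ty":0.145,"tz":-0.05,"ax":0,"ay":0,"az":0,"hand":-1},
])

```text
time_s: 10.1
tool_pos: [0.4759, -0.0812, 0.1433]
orientation: [3.141, -0.002, 0.004]
ft_force: [-0.0, -0.4, 0.4]
width: 0.004
grip_force: 0.0
```

```bash
python3 - <<'E'
exec(open('idx2.py').read())
r=[]
for n in("top","side"):
    m=rectify(n,[.5,-.01],.056,.12,1600); r.append(cv2.remap(read_camera(n),m[...,0],m[...,1],1))
cv2.imwrite("pics/r4.png",np.hstack(r)[...,::-1])
# button: circle on initial top picture & side picture
from scipy.optimize import least_squares
for z in(.056,.06,.064): print(z,at_z("top",[(325,206)],z)[0],at_z("side",[(321.0,213.5)],z)[0])
E
```

```text
[ 0.4759 -0.0812  0.1433] [-0.  -0.4  0.4]
top index 315.2 335.2 315.9 long 316.6 318.5 318.0
side index 312.2 313.2 312.7 long 312.4 314.0 313.3
0.056 [ 0.47467251 -0.08002821  0.056     ] [ 0.47356513 -0.07962983  0.056     ]
0.06 [ 0.47436065 -0.07995451  0.06      ] [ 0.47287444 -0.07517229  0.06      ]
0.064 [ 0.47404879 -0.07988082  0.064     ] [ 0.47218374 -0.07071474  0.064     ]
```

View pics/r4.png

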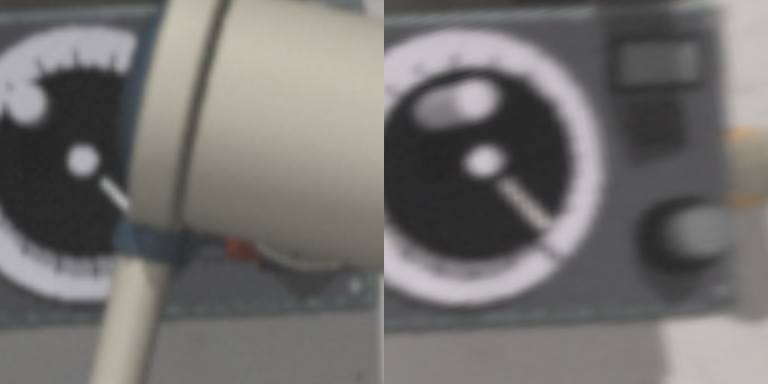

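The side view shows the dial still aligned, with index tip at (550,228) and long line at (557,252). The button top at (700,230) is clear of the finger. Descending onto it.

apply_moves([
  {"tx":-0.001,"ty":-0.001,"tz":0.01,"ax":0,"ay":0,"az":0,"hand":-1},
  {"tx":-0.001,"ty":-0.001,"tz":0.02,"ax":0,"ay":0,"az":0,"hand":-1},
  {"tx":-0.001,"ty":-0.001,"tz":0.03,"ax":0,"ay":0,"az":0,"hand":-1},
  {"tx":-0.001,"ty":-0.001,"tz":0.04,"ax":0,"ay":0,"az":0,"hand":-1},
  {"tx":-0.001,"ty":-0.001,"tz":0.05,"ax":0,"ay":0,"az":0,"hand":-1},
  {"tx":-0.001,"ty":-0.001,"tz":0.055,"ax":0,"ay":0,"az":0,"hand":-1},
  {"tx":-0.001,"ty":-0.001,"tz":0.058,"ax":0,"ay":0,"az":0,"hand":-1},
  {"tx":-0.001,"ty":-0.001,"tz":0.06,"ax":0,"ay":0,"az":0,"hand":-1},
  {"tx":-0.001,"ty":-0.001,"tz":0.06,"ax":0,"ay":0,"az":0,"hand":-1},
  {"tx":-0.001,"ty":-0.001,"tz":0.06,"ax":0,"ay":0,"az":0,"hand":-1},
])

```text
time_s: 11.55
tool_pos: [0.4752, -0.079, 0.0819]
orientation: [3.141, -0.0, 0.0]
ft_force: [-4.0, 1.0, 4.1]
width: 0.005
grip_force: 1.9
```

apply_moves([
  {"tx":0,"ty":0,"tz":0.001,"ax":0,"ay":0,"az":0,"hand":-1},
  {"tx":0,"ty":0,"tz":0.001,"ax":0,"ay":0,"az":0,"hand":-1},
  {"tx":0,"ty":0,"tz":0.002,"ax":0,"ay":0,"az":0,"hand":-1},
  {"tx":0,"ty":0,"tz":0.002,"ax":0,"ay":0,"az":0,"hand":-1},
  {"tx":0,"ty":0,"tz":0.003,"ax":0,"ay":0,"az":0,"hand":-1},
  {"tx":0,"ty":0,"tz":0.003,"ax":0,"ay":0,"az":0,"hand":-1},
  {"tx":0,"ty":0,"tz":0.003,"ax":0,"ay":0,"az":0,"hand":-1},
  {"tx":0,"ty":0,"tz":0.003,"ax":0,"ay":0,"az":0,"hand":-1},
  {"tx":0,"ty":0,"tz":0.003,"ax":0,"ay":0,"az":0,"hand":-1},
  {"tx":0,"ty":0,"tz":0.003,"ax":0,"ay":0,"az":0,"hand":-1},
])

```text
time_s: 12.8
tool_pos: [0.4754, -0.079, 0.0802]
orientation: [3.141, -0.0, 0.002]
ft_force: [-6.5, 1.2, 12.3]
width: -0.0
grip_force: 6.1
```

```bash
python3 - <<'E'
from h import *
im=read_camera("side"); im0=cv2.imread("pics/side0.png")[...,::-1]
a=[cv2.resize(np.ascontiguousarray(i[185:245,285:350]),(400,369),interpolation=cv2.INTER_CUBIC) for i in(im0,im)]
cv2.imwrite("pics/b1.png",np.hstack(a)[...,::-1]); print(bot.sense()["torque"],bot.sense()["ft_force"])
print(proj("side",[[.474,-.08,.066],[.474,-.08,.05]]))
E
```

```text
[0.24534238 1.22617521 0.00226086] [-6.09569488  1.74601087 12.29327383]
[[320.91495017 210.93279448]
 [320.8573043  214.87541914]]
```

View pics/b1.png

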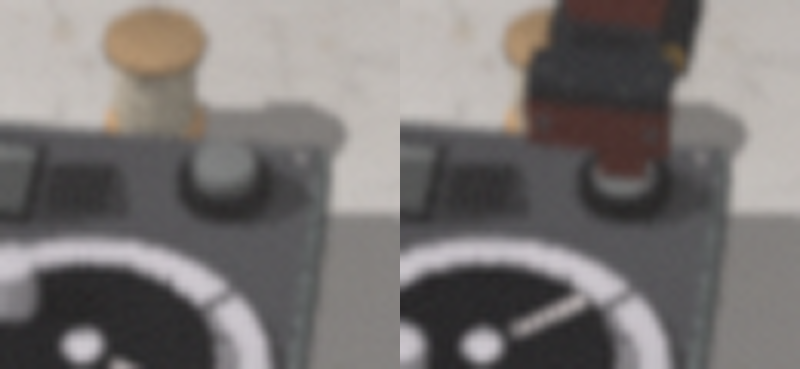

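The right crop shows the slim fingertip centred on the button at (622,170), clear of the housing, and the button visibly lower. I'll press a little more to be sure, then lift off.

apply_moves([
  {"tx":0,"ty":0,"tz":0.001,"ax":0,"ay":0,"az":0,"hand":-1},
  {"tx":0,"ty":0,"tz":0.002,"ax":0,"ay":0,"az":0,"hand":-1},
  {"tx":0,"ty":0,"tz":0.002,"ax":0,"ay":0,"az":0,"hand":-1},
  {"tx":0,"ty":0,"tz":0.002,"ax":0,"ay":0,"az":0,"hand":-1},
  {"tx":0,"ty":0,"tz":0.002,"ax":0,"ay":0,"az":0,"hand":-1},
  {"tx":0,"ty":0,"tz":0.002,"ax":0,"ay":0,"az":0,"hand":-1},
  {"tx":0,"ty":0,"tz":0.002,"ax":0,"ay":0,"az":0,"hand":-1},
  {"tx":0,"ty":0,"tz":0.002,"ax":0,"ay":0,"az":0,"hand":-1},
  {"tx":0,"ty":0,"tz":0.002,"ax":0,"ay":0,"az":0,"hand":-1},
  {"tx":0,"ty":0,"tz":0.002,"ax":0,"ay":0,"az":0,"hand":-1},
])

```text
time_s: 14.1
tool_pos: [0.4755, -0.079, 0.08]
orientation: [3.141, -0.0, 0.003]
ft_force: [-11.0, 2.3, 20.0]
width: 0.007
grip_force: 10.6
```

apply_moves([
  {"tx":0,"ty":0,"tz":-0.005,"ax":0,"ay":0,"az":0,"hand":-1},
  {"tx":0,"ty":0,"tz":-0.015,"ax":0,"ay":0,"az":0,"hand":-1},
  {"tx":0,"ty":0,"tz":-0.03,"ax":0,"ay":0,"az":0,"hand":-1},
  {"tx":0,"ty":0,"tz":-0.05,"ax":0,"ay":0,"az":0,"hand":-1},
  {"tx":0,"ty":0.03,"tz":-0.08,"ax":0,"ay":0,"az":0,"hand":-1},
  {"tx":0,"ty":0.07,"tz":-0.1,"ax":0,"ay":0,"az":0,"hand":-1},
  {"tx":0,"ty":0.11,"tz":-0.11,"ax":0,"ay":0,"az":0,"hand":-1},
  {"tx":0,"ty":0.15,"tz":-0.12,"ax":0,"ay":0,"az":0,"hand":-1},
  {"tx":0,"ty":0.15,"tz":-0.12,"ax":0,"ay":0,"az":0,"hand":-1},
  {"tx":0,"ty":0.15,"tz":-0.12,"ax":0,"ay":0,"az":0,"hand":-1},
])

```text
time_s: 15.35
tool_pos: [0.4752, -0.2285, 0.1969]
orientation: [-3.141, 0.001, -0.0]
ft_force: [-0.5, 0.0, -0.1]
width: 0.003
grip_force: 0.0
```

```bash
python3 - <<'E'
exec(open('idx2.py').read())
im=read_camera("side"); im0=cv2.imread("pics/side0.png")[...,::-1]
d=cv2.absdiff(im,np.ascontiguousarray(im0)).max(2)
print("diff vs start: button",d[205:222,310:332].max(),"spool",d[183:205,300:318].max(),"cork",d[282:318,270:315].max())
E
```

```text
[ 0.4752 -0.2285  0.1969] [-0.5  0.  -0.1]
top index 315.0 314.6 314.8 long 315.1 315.2 315.2
side index 312.3 313.2 312.8 long 312.5 313.9 313.3
diff vs start: button 6 spool 5 cork 7
```

The press bottomed rigidly at 20 N with only 0.2 mm more travel. The button is back up, the dial is aligned, and the spool and cork ring show no change.

```bash
python3 -c "
from workcell import bot
print(bot.finish_job())"
```

```text
the job is handed in; nothing more can be done
None
```

The job is handed in (no verdict came back): the dial's index line is within about 0.5° of the long line, the start button was pressed right down and came up again, and the arm kept clear of the loose things, though I compared only the spool and cork ring with the first picture.

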